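Pack and seal the sample canister

ROBOT

A 7-joint arm with a two-finger parallel gripper is mounted at the origin on the work surface. World frame = base frame: x ahead of the robot, y to its left, z up, the work surface at z = 0. Lengths are in m, angles in rad, forces in N, time in s.
With the tool pointing down it reaches from about 0.4 to 0.9 m from the base axis. Payload 5.6 kg.
Tool frame: the origin (TCP) lies midway between the tips of the shut fingers; the grasp point (between the pads) lies 19 mm behind it; z points along the fingers, y is the line along which they close (so a half turn about z gives the same grasp; the last joint's range is limited). The gripper opens to 92 mm and grips with 3 to 60 N. Pads are 20 mm wide; open, the fingers measure 128 mm over their backs; the gripper's body (75 mm by 189 mm) begins 69 mm behind the grasp point.
Start: joints at [-1.312, 0.468, -0.012, 1.603, 0.006, 1.071, -0.056], TCP at [0.193, 0.621, 0.215] pointing down, gripper open.
Joint ranges: [-2.53, 2.53], [-0.31, 2.02], [-1.57, 1.55], [0.28, 2.44], [-1.29, 4.43], [0.15, 1.84], [-2.92, 2.92]. Speed limits (rad/s): [2.57, 2.57, 3.14, 3.14, 3.14, 3.14, 3.14].

INTERFACE

Orientations are given as [roll, pitch, yaw] about the fixed x, y, z axes, in that order (R = Rz(yaw) Ry(pitch) Rx(roll)).
In Python, from cell import robot gives the robot as it stands. Calls block until the motion is done:
- robot.move_ptp(position, orientation): joint-space move of the TCP to a pose.
- robot.movel(position, rot=None, v=0.15, until_force=None): straight line of the TCP; rot=None keeps the orientation; v is the mean speed in m/s. With until_force (N) it stops when the force on the tool has changed by that much, and returns True; else False.
- robot.set_joints(angles): joint-space move.
- robot.gripper_to(opening, force=None): finger opening in m; force is the grip in N (None keeps the last); returns when the fingers have stopped.
- robot.pause(seconds).
- robot.inverse_kinematics(position, orientation): joint angles nearest the present ones, or None.
- robot.camera(name): name is "scene" or "top" or "wrist"; returns a dict with "pixels" (480x640x3 uint8, red, green, blue), "K" (3x3 intrinsics, pixels), "extrinsics" (4x4, takes a point from camera to world coordinates). Camera axes: x right, y up, looking along -z (the intrinsics and any distortion apply to the point x, -y, -z); pixel columns grow to the right and rows downward; lengths in m; the calibration is good to about 2 mm. A picture is of the moment at which its call begins. There is no depth.
A pose or a line that the arm cannot do raises robot.IKError and nothing moves.
- robot.job_done(): hands the job in; it is judged then, once.
Readings, each from a call of its own:
- robot.current_time(): time.
- robot.current_joint_positions(): joint angles.
- robot.current_qvel(): joint speeds.
- robot.current_effort(): joint torques, N m.
- robot.current_eef_pos(): TCP position.
- robot.current_eef_rot(): TCP orientation.
- robot.current_wrist_force(): force on the tool from outside, world axes, zero at the start.
- robot.current_moment(): the same for the moment, N m.
- robot.current_opening(): finger opening in m.
- robot.current_finger_force(): force on a finger pad.
Only numpy, scipy, OpenCV 4.12 (cv2) and the standard library are available. Lean on these libraries where they do the work, as an engineer would, in place of code of your own. Each camera call takes 0.05 s, during which the arm holds its last target. There are 200 camera calls.

TASK

Put every red-capped sample tube from the white rack into the round white canister on the crimping station, leaving the blue-capped control tubes in the rack. Then set the orange lid on the canister so that it sits fully home and level on the rim, and with the lid on press the station's pedal right down to its stop for a moment and let it come back up. Leave the other things on the desk where they are.

Things in the scene. Friction and masses are not known exactly. Their poses are not given: they have to be found in the camera images.
- red1: red-capped sample tube: body 16 mm across, eight-sided red cap 19-21 mm across, 75 mm long over all, 20 g. Origin at the centre of its closed bottom end, z along it to the cap; the cap is the stretch z = 55 to 75 mm. It starts upright in a well of the rack with its bottom 8 mm above the table, so the cap stands 63 to 83 mm above the table. Some of the six red tubes are absent in each run (4 to 6 are there)
- red2: red-capped sample tube: body 16 mm across, eight-sided red cap 19-21 mm across, 75 mm long over all, 20 g. Origin at the centre of its closed bottom end, z along it to the cap; the cap is the stretch z = 55 to 75 mm. It starts upright in a well of the rack with its bottom 8 mm above the table, so the cap stands 63 to 83 mm above the table. Some of the six red tubes are absent in each run (4 to 6 are there)
- red3: red-capped sample tube: body 16 mm across, eight-sided red cap 19-21 mm across, 75 mm long over all, 20 g. Origin at the centre of its closed bottom end, z along it to the cap; the cap is the stretch z = 55 to 75 mm. It starts upright in a well of the rack with its bottom 8 mm above the table, so the cap stands 63 to 83 mm above the table. Some of the six red tubes are absent in each run (4 to 6 are there)
- red4: red-capped sample tube: body 16 mm across, eight-sided red cap 19-21 mm across, 75 mm long over all, 20 g. Origin at the centre of its closed bottom end, z along it to the cap; the cap is the stretch z = 55 to 75 mm. It starts upright in a well of the rack with its bottom 8 mm above the table, so the cap stands 63 to 83 mm above the table. Some of the six red tubes are absent in each run (4 to 6 are there)
- red5: red-capped sample tube: body 16 mm across, eight-sided red cap 19-21 mm across, 75 mm long over all, 20 g. Origin at the centre of its closed bottom end, z along it to the cap; the cap is the stretch z = 55 to 75 mm. It starts upright in a well of the rack with its bottom 8 mm above the table, so the cap stands 63 to 83 mm above the table. Some of the six red tubes are absent in each run (4 to 6 are there)
- red6: red-capped sample tube: body 16 mm across, eight-sided red cap 19-21 mm across, 75 mm long over all, 20 g. Origin at the centre of its closed bottom end, z along it to the cap; the cap is the stretch z = 55 to 75 mm. It starts upright in a well of the rack with its bottom 8 mm above the table, so the cap stands 63 to 83 mm above the table. Some of the six red tubes are absent in each run (4 to 6 are there)
- blue1: blue-capped control sample tube: body 16 mm across, eight-sided blue cap 19-21 mm across, 75 mm long over all, 20 g. Origin at the centre of its closed bottom end, z along it to the cap; the cap is the stretch z = 55 to 75 mm. It starts upright in a well of the rack with its bottom 8 mm above the table, so the cap stands 63 to 83 mm above the table. It belongs in the rack
- blue2: blue-capped control sample tube: body 16 mm across, eight-sided blue cap 19-21 mm across, 75 mm long over all, 20 g. Origin at the centre of its closed bottom end, z along it to the cap; the cap is the stretch z = 55 to 75 mm. It starts upright in a well of the rack with its bottom 8 mm above the table, so the cap stands 63 to 83 mm above the table. It belongs in the rack
- rack: white tube rack fixed to the table, 186 x 102 x 35 mm; origin at the underside centre, x its long axis. Eight 19 mm square wells, floor 8 mm above the table, at x = -67.5, -22.5, 22.5, 67.5 mm and y = -30, +30 mm. Tubes of the two colours stand in any wells. Between caps about 40 mm are free along y and 25 mm along x
- station: fixed grey crimping station, base plate 190 (x) x 270 (y) x 15 mm; origin at the underside centre. It carries the canister at y = +65 mm, the pedal around y = -85 mm, and two white posts 16 x 30 mm, 127 mm high, at x = -80 and +80 mm beside the canister, with small steel crimp jaws on top (up to 153 mm high) that lean outward and swing in over the lid's edge when the pedal goes down; leaning back they leave a gap 136 mm wide for the lid
- canister: white open round transport canister, fixed in the station: outside 110 mm across, wall 4 mm, inside 102 mm across, 120 mm high; origin at its underside centre (15 mm above the table), inner floor 5 mm above that; axes as the station's
- canister_rim (a point): centre of the canister's mouth at rim height, 135 mm above the table
- lid: loose orange lid, 120 g, lying right way up on the table: a plug 92 mm across and 8 mm deep (bevelled at its foot), above it a flange 120 mm across and 5 mm thick, above that a black round knob 24 mm across and 32 mm tall (z = 13 to 45 mm). Origin at the centre of the plug's underside, z up through the knob. Seated, the plug is inside the canister's mouth and the flange rests on the rim
- lid_flange (a point): centre of the underside of the lid's flange, 8 mm above the lid's origin; level with point canister_rim when the lid is seated
- pedal (a joint): angle of the station's sprung steel pedal, rad: 0 = up (rest), 0.26 = down on its stop. The pedal is 115 mm long, 70 mm wide, hinged about the station's y axis at station x = +55 mm, y = -85 mm, 30 mm above the table; its free end points to the station's -x and stands raised by 0.26 rad at rest, level at the stop. A spring lifts it: pressed at the pad it takes about 4 N to start and 12 N to reach the stop
- pedal_pad (a point): point on the black rubber top of the pedal, near its free end, 95 mm from the hinge, where to press straight down; moves with the pedal: about 60 mm above the table at rest and 36 mm at the stop
- label_roll: bystander: white roll of paper labels lying flat, 76 mm across with a 38 mm core hole, 30 mm high; origin at the underside centre. It and the lid swap places from start to start
- sanitiser: bystander: clear pump bottle, 68 mm across, 190 mm high; origin at the underside centre
- wipes1: bystander: yellow and blue tub of wipes, 74 mm across, 130 mm high; origin at the underside centre
- wipes2: bystander: yellow tub of wipes, 74 mm across, 130 mm high; origin at the underside centre
- stapler: bystander: blue and black stapler, 130 x 32 x 50 mm; origin at the underside centre, long axis x
- swab_box: bystander: blue carton, 90 x 60 x 35 mm; origin at the underside centre

How it is judged:
By the outcome, as a careful person would: the job done as asked, in the order asked, and still so for the second after the job is handed in, with the robot touching nothing.
Of red1, red2, red3, red4, red5, red6 only 4 to 6 are there at a start; the rules pass over those that are not, and their reading is None.
At some moment in a run one of lid may be knocked a few centimetres aside while the robot is not near it.
It also fails if it takes over 210 s, if anything falls off the work surface, if the arm or the gripper's body presses on something with over 40 N, if the wrist force passes 120 N, or if a joint passes its speed limit or range.

## Working session

There is one attempt and no reset: what is moved stays moved. The work goes in short steps, each a Python script; the robot and the scene stay as the last script left them, time stands still between calls to the robot, and variables do not carry over. Pictures are saved under pics/ and viewed, at most 14 in all, crops included, and the job is handed in when it is done.

```bash
ls; mkdir -p pics; python3 - <<'E'
from cell import robot
import cv2,numpy as np
for n in ["scene","top"]:
    c=robot.camera(n); cv2.imwrite(f"pics/{n}0.png",c["pixels"][:,:,::-1])
    print(n,c["K"],np.round(c["extrinsics"],3),c.keys())
print(robot.current_time(),robot.current_eef_rot())
E
```

```text
pics
scene [[516.88881968   0.         313.5427023 ]
 [  0.         516.88881968 235.29998161]
 [  0.           0.           1.        ]] [[-0.22  -0.822  0.525  1.227]
 [ 0.976 -0.182  0.123  0.083]
 [-0.006  0.539  0.842  1.153]
 [ 0.     0.     0.     1.   ]] dict_keys(['pixels', 'K', 'extrinsics'])
top [[577.97678818   0.         319.65191178]
 [  0.         577.97678818 241.27966248]
 [  0.           0.           1.        ]] [[ 0.027  0.984 -0.174  0.306]
 [-1.     0.026 -0.007 -0.082]
 [-0.003  0.174  0.985  1.608]
 [ 0.     0.     0.     1.   ]] dict_keys(['pixels', 'K', 'extrinsics'])
0.1 [-3.14004096e+00  1.29340745e-04  2.83980102e+00]
```

View pics/scene0.png

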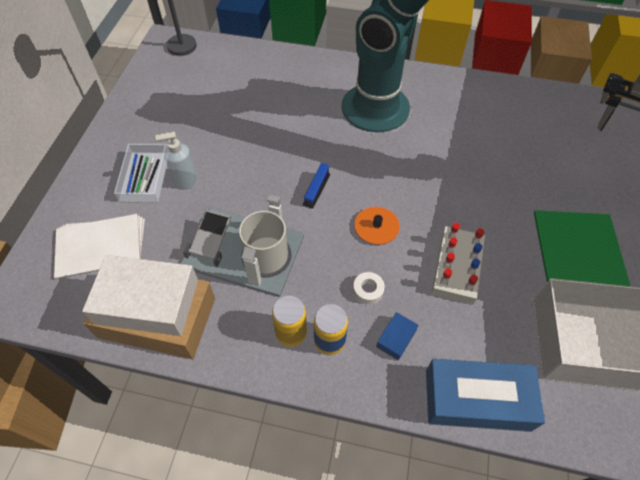

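View pics/top0.png

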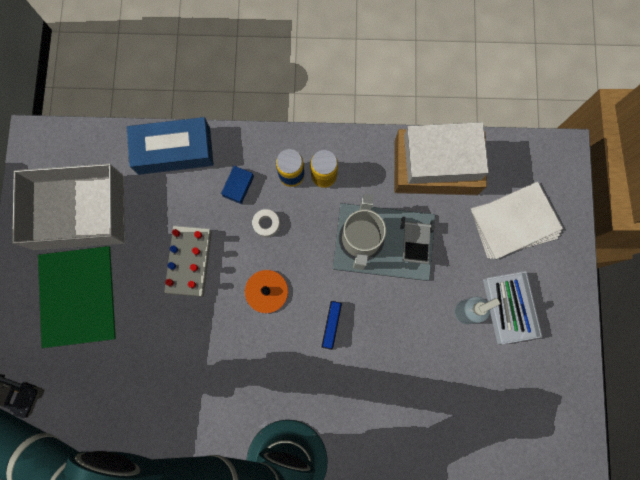

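The top view shows the rack near (188,262), with 6 red and 2 blue caps. The lid is at (266,291), the canister at (363,232), the pedal's black pad at (418,251) and the label roll at (265,222). I'll enlarge it to measure more closely.

```bash
cat > h.py <<'E'
import numpy as np,cv2
from cell import robot
def ray(c,u,v,z):
    K,E=c["K"],c["extrinsics"]
    d=E[:3,:3]@np.array([(u-K[0,2])/K[0,0],-(v-K[1,2])/K[1,1],-1]); o=E[:3,3]
    return o+d*(z-o[2])/d[2]
def proj(c,P):
    E=c["extrinsics"];p=E[:3,:3].T@(np.array(P)-E[:3,3]);K=c["K"]
    return np.array([K[0,0]*p[0]/-p[2]+K[0,2],K[1,1]*p[1]/p[2]+K[1,2]])
def blobs(c,name,amin=12):
    hsv=cv2.cvtColor(c["pixels"],cv2.COLOR_RGB2HSV);H,S,V=cv2.split(hsv)
    m={'red':((H<5)|(H>172))&(S>140)&(V>60),'blue':(H>105)&(H<128)&(S>110)&(V>50),'orange':(H>5)&(H<16)&(S>160)&(V>80)}[name].astype(np.uint8)
    n,l,s,ce=cv2.connectedComponentsWithStats(m)
    return [(ce[i],s[i,4]) for i in range(1,n) if s[i,4]>=amin]
def crop(c,x0,y0,x1,y1,k,f):
    cv2.imwrite(f,cv2.resize(c["pixels"][y0:y1,x0:x1,::-1],None,fx=k,fy=k,interpolation=cv2.INTER_CUBIC))
E
python3 - <<'E'
from h import *
for n in ["top","scene"]:
    c=robot.camera(n)
    for col,z in [("red",.078),("blue",.078),("orange",.013)]:
        for ce,a in blobs(c,col):
            P=ray(c,*ce,z); print(n,col,np.round(ce,1),a,np.round(P,3))
    if n=="top": crop(c,320,190,450,290,6,"pics/st.png"); crop(c,155,215,300,320,5,"pics/rk.png")
E
```

```text
top red [175.4 232.6] 38 [0.59  0.319 0.078]
top red [197.5 234.3] 44 [0.587 0.259 0.078]
top red [195.5 250.6] 45 [0.542 0.262 0.078]
top red [193.3 267.1] 45 [0.498 0.265 0.078]
top red [168.7 282. ] 45 [0.456 0.328 0.078]
top red [191.1 284. ] 42 [0.453 0.268 0.078]
top blue [189.7 140.2] 631 [0.852 0.298 0.078]
top blue [154.2 128.8] 91 [0.883 0.399 0.078]
top blue [134.  134.9] 165 [0.864 0.454 0.078]
top blue [159.4 131.2] 12 [0.876 0.384 0.078]
top blue [141.3 157.1] 207 [0.8   0.428 0.078]
top blue [165.5 155.7] 60 [0.806 0.362 0.078]
top blue [156.7 156.9] 59 [0.801 0.386 0.078]
top blue [236.4 183.9] 686 [0.73  0.161 0.078]
top blue [284.3 179.3] 45 [0.746 0.031 0.078]
top blue [173.1 248.9] 39 [0.546 0.322 0.078]
top blue [170.9 265.3] 42 [0.501 0.325 0.078]
top blue [522.1 305.1] 152 [ 0.42  -0.608  0.078]
top blue [331.3 324.6] 466 [ 0.356 -0.107  0.078]
top orange [266.  291.2] 1386 [0.444 0.074 0.013]
scene red [502.5  36.7] 3542 [-0.326  0.359  0.078]
scene red [455.4 226.9] 55 [0.457 0.265 0.078]
scene red [479.3 232.7] 53 [0.462 0.324 0.078]
scene red [452.6 241.7] 56 [0.503 0.262 0.078]
scene red [450.2 256.9] 58 [0.547 0.26  0.078]
scene red [447.4 272.7] 60 [0.592 0.257 0.078]
scene red [472.9 279.1] 54 [0.596 0.316 0.078]
scene blue [240.8  16.6] 1516 [-0.247 -0.508  0.078]
scene blue [131.5 173.4] 80 [ 0.471 -0.594  0.078]
scene blue [316.3 182.6] 412 [ 0.395 -0.103  0.078]
scene blue [477.2 247.7] 52 [0.507 0.321 0.078]
scene blue [475.2 263. ] 54 [0.551 0.319 0.078]
scene blue [396.9 335.1] 1015 [0.772 0.162 0.078]
scene blue [318.5 340.8] 13 [ 0.822 -0.004  0.078]
scene blue [333.2 344.8] 155 [0.824 0.029 0.078]
scene blue [485.8 392.4] 4067 [0.856 0.357 0.078]
scene blue [476.7 424. ] 16 [0.924 0.342 0.078]
scene orange [376.5 225.5] 1201 [0.451 0.072 0.013]
```

View pics/st.png

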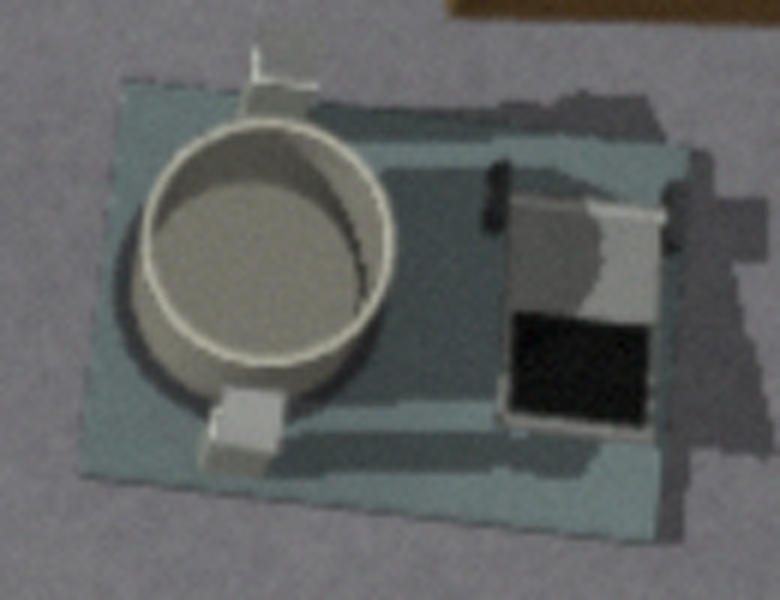

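View pics/rk.png

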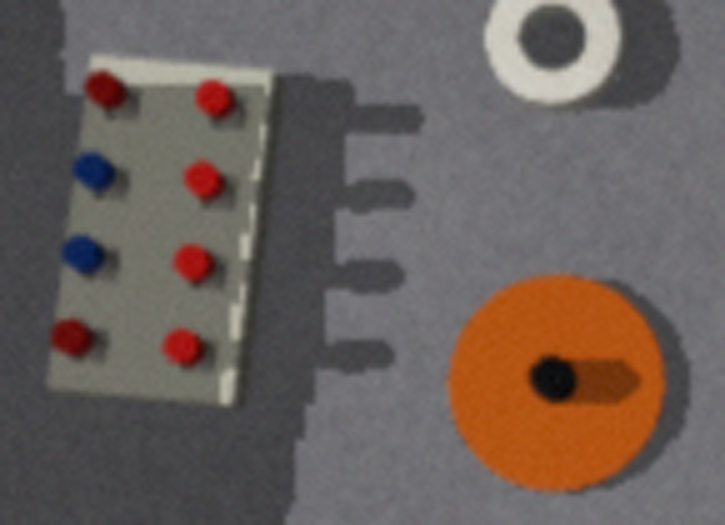

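Closer up, the station's top-plate corners sit at crop pixels (125,80), (688,148), (655,542) and (80,473). The rim centre is near (268,241) and the pad centre near (580,370). The rack's right column is all red. Its left column runs red, blue, blue, red.

```bash
python3 - <<'E'
from h import *
c=robot.camera("top"); f=lambda x,y,z: ray(c,320+(x+.5)/6-.5,190+(y+.5)/6-.5,z)
P=np.array([f(*p,.015) for p in [(125,80),(688,148),(655,542),(80,473)]]);print(P.round(4),P.mean(0).round(4))
for a,b in [(0,1),(1,2),(2,3),(3,0)]: print(np.linalg.norm(P[a]-P[b]).round(3),np.arctan2(*(P[b]-P[a])[[1,0]]))
for e in [(143,240),(394,240),(268,118),(268,365)]: print('rim',f(*e,.135).round(4))
print('pad',f(580,370,.058).round(4))
C=P.mean(0)
s=robot.camera("scene"); crop(s,180,190,310,295,6,"pics/st2.png")
E
```

```text
[[ 0.6996 -0.126   0.015 ]
 [ 0.6737 -0.3913  0.015 ]
 [ 0.4872 -0.3746  0.015 ]
 [ 0.5122 -0.109   0.015 ]] [ 0.5932 -0.2502  0.015 ]
0.267 -1.6682677069106122
0.187 3.0525785195151123
0.267 1.476892006390381
0.188 -0.09036161088016235
rim [ 0.599  -0.1319  0.135 ]
rim [ 0.6018 -0.2405  0.135 ]
rim [ 0.6545 -0.1853  0.135 ]
rim [ 0.5456 -0.1867  0.135 ]
pad [ 0.5595 -0.3333  0.058 ]
```

View pics/st2.png

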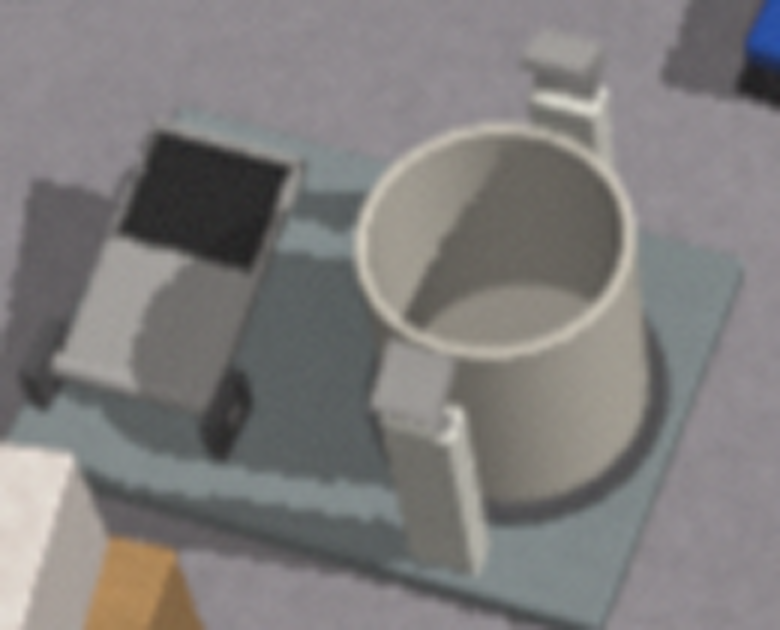

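```bash
python3 - <<'E'
from h import *
s=robot.camera("scene"); f=lambda x,y,z: ray(s,180+(x+.5)/6-.5,190+(y+.5)/6-.5,z)
for e in [(357,237),(636,237),(497,122),(497,358)]: print('rim',f(*e,.135).round(4))
for e in [(742,265),(600,628),(185,108)]: print('plate corner',f(*e,.015).round(4))
w=np.pi-.063
robot.move_ptp([.50,.29,.32],[np.pi,0,w])
print(robot.current_joint_positions(),robot.current_time())
c=robot.camera("wrist");cv2.imwrite("pics/w1.png",c["pixels"][:,:,::-1]);print(c["K"],c["extrinsics"].round(3))
for col in("red","blue"):
    for ce,a in blobs(c,col,150):
        print(col,ce.round(1),a,ray(c,*ce,.083).round(4))
for t in [(.6,-.185,.3,np.pi-.0935),(.444,.074,.1,np.pi-.09),(.55,-.332,.2,np.pi/2-.0935)]:
    print(robot.inverse_kinematics(t[:3],[np.pi,0,t[3]]))
E
```

```text
rim [ 0.6144 -0.2412  0.135 ]
rim [ 0.5907 -0.1341  0.135 ]
rim [ 0.5491 -0.2025  0.135 ]
rim [ 0.656  -0.1724  0.135 ]
plate corner [ 0.5198 -0.1109  0.015 ]
plate corner [ 0.7029 -0.1268  0.015 ]
plate corner [ 0.4921 -0.3759  0.015 ]
[-0.68566951  0.25408384  0.12248547  1.66525332 -0.03325278  1.22474925
  0.95397466] 2.0417
[[423.98318934   0.         315.32768363]
 [  0.         423.98318934 232.00078263]
 [  0.           0.           1.        ]] [[ 0.06  -0.954 -0.294  0.415]
 [ 0.998  0.057  0.017  0.297]
 [ 0.001 -0.295  0.956  0.489]
 [ 0.     0.     0.     1.   ]]
red [287.2 146.3] 311 [0.4542 0.2681 0.083 ]
red [349.7 146.3] 302 [0.4577 0.3269 0.083 ]
red [288.2 192.1] 316 [0.498  0.2656 0.083 ]
red [289.1 235. ] 315 [0.5418 0.263  0.083 ]
red [289.9 275.4] 318 [0.5855 0.2605 0.083 ]
red [346.4 275.3] 308 [0.5889 0.3188 0.083 ]
blue [348.4 192. ] 312 [0.5014 0.3242 0.083 ]
blue [347.5 234.8] 314 [0.5451 0.3216 0.083 ]
blue [231.8 372.6] 3290 [0.6984 0.1867 0.083 ]
blue [329.9 462.4] 1549 [0.8309 0.2897 0.083 ]
blue [457.8 466. ] 1133 [0.8457 0.4436 0.083 ]
[-0.08863651  0.37172353  0.44744353  1.58700575 -0.16806066  1.22119475
  1.86717181]
[-0.42811291  0.30725553  0.21793502  2.18178367 -0.10656403  0.66214355
  1.34487548]
[-0.15778235  0.62270597  0.95313513  1.68149961 -0.55317819  1.13134542
  0.85785008]
```

View pics/w1.png

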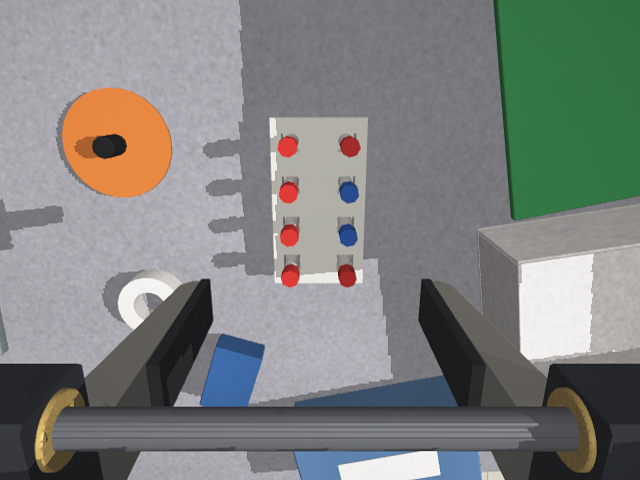

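The wrist view agrees with the two fixed cameras: rack centre (0.524, 0.293), yaw about −0.06. The lid and label roll have not moved. I'll pick the first tube and check it.

```bash
cat >> h.py <<'E'
RC=np.array([.5242,.2928]);RY=-.060
CC=np.array([.6012,-.1868]);SY=-.0935
rot=lambda a:np.array([[np.cos(a),-np.sin(a)],[np.sin(a),np.cos(a)]])
D=lambda w:[np.pi,0,w]
def tube(ix,iy,off,zrel=.120):
    x,y=RC+rot(RY)@[(-.0675,-.0225,.0225,.0675)[ix],(-.03,.03)[iy]]
    robot.gripper_to(.045)
    robot.move_ptp([x,y,.20],D(np.pi+RY))
    hit=robot.movel([x,y,.055],v=.15,until_force=8)
    robot.gripper_to(0,force=20)
    op=robot.current_opening(); print("hit",hit,"op",op,robot.current_eef_pos().round(4))
    robot.movel([x,y,.26],v=.25)
    cx,cy=CC+rot(SY)@np.array(off)
    robot.move_ptp([cx,cy,.26],D(np.pi+SY))
    print("held",robot.current_opening())
    hit=robot.movel([cx,cy,zrel-.019],v=.2,until_force=6)
    robot.gripper_to(.028)
    robot.movel([cx,cy,.24],v=.3)
    print("rel hit",hit,"t",robot.current_time())
E
python3 - <<'E'
from h import *
tube(0,0,(-.022,0))
c=robot.camera("top");crop(c,150,190,450,310,2.6,"pics/t1.png")
E
```

```text
hit False op 0.01857622530707865 [0.4553 0.2671 0.0554]
held 0.0185831624779414
rel hit False t 9.7083
```

View pics/t1.png

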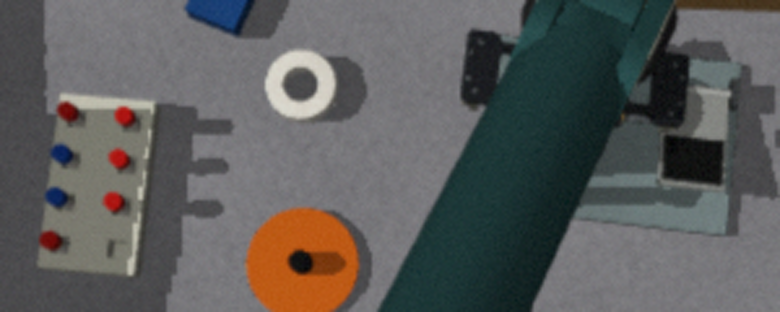

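The tube has left its well and the remaining caps are undisturbed. The arm hides the canister, so I'll move two more tubes and then look into it.

```bash
python3 - <<'E'
from h import *
tube(1,0,(.022,0))
tube(2,0,(0,.006),.13)
robot.move_ptp([.50,0.02,.36],D(np.pi))
c=robot.camera("wrist");t=robot.camera("top");s=robot.camera("scene")
a=cv2.resize(t["pixels"][190:290,320:450],(390,300));b=cv2.resize(s["pixels"][190:290,190:320],(390,300))
cv2.imwrite("pics/t2.png",np.hstack([a,b])[:,:,::-1])
E
```

```text
hit False op 0.018547870560521835 [0.5002 0.2644 0.0554]
held 0.018377529660017832
rel hit False t 18.1
hit False op 0.01882629641487253 [0.5451 0.2617 0.0554]
held 0.01843793404836773
rel hit False t 26.2833
```

View pics/t2.png

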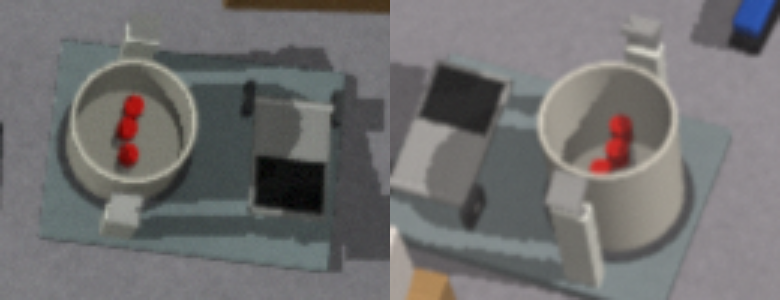

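The three reds stand upright in a row along the station's x axis. Two more go beside the row with the gripper turned 90°, and the last is dropped into a corner gap from just above the rim.

```bash
sed -i 's/off,zrel=.120)/off,zrel=.120,w=np.pi)/; s/D(np.pi+SY)/D(w+SY)/' h.py; python3 - <<'E'
from h import *
tube(3,0,(0,.025),.12,np.pi/2)
tube(0,1,(0,-.025),.12,np.pi/2)
tube(3,1,(.023,-.024),.161,np.pi*.75)
robot.move_ptp([.45,0.074,.36],D(np.pi))
c=robot.camera("wrist");t=robot.camera("top");s=robot.camera("scene")
for n,k in(("top",t),("scene",s)):
    for ce,a in blobs(k,"orange",100): print(n,ce,a,ray(k,*ce,.013).round(4))
a=cv2.resize(t["pixels"][190:290,320:450],(390,300));b=cv2.resize(s["pixels"][190:290,190:320],(390,300))
cv2.imwrite("pics/t3.png",np.vstack([np.hstack([a,b]),np.hstack([cv2.resize(t["pixels"][200:350,150:345],(390,300)),cv2.resize(c["pixels"],(390,300))])])[:,:,::-1])
E
```

```text
hit False op 0.01847783532729299 [0.59   0.259  0.0554]
held 0.018349899387375298
rel hit False t 35.0833
hit False op 0.018578887345449446 [0.4588 0.327  0.0553]
held 0.018320038103980255
rel hit False t 43.9
hit False op 0.018568179494290817 [0.5936 0.3189 0.0554]
held 0.018436451343016334
rel hit False t 52.3583
top [272.14529915 267.65811966] 117 [0.5101 0.0599 0.013 ]
top [272.81060606 287.81818182] 132 [0.4541 0.0558 0.013 ]
scene [373.93715632 241.58994501] 1273 [0.5024 0.0736 0.013 ]
```

View pics/t3.png

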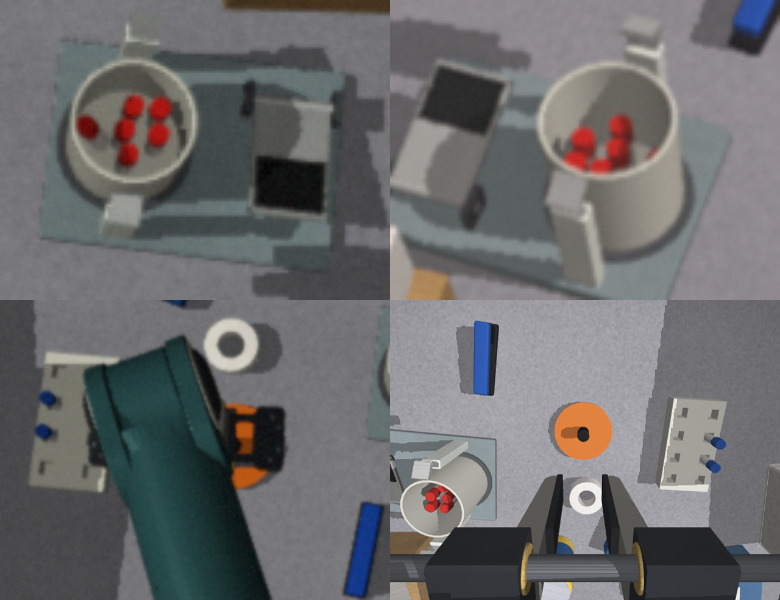

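All six reds are in the canister below the rim, and the two blues are still in the rack. The lid was knocked about 5 cm in +x. I'll measure the lid and rim with the wrist camera by fitting circles in world coordinates.

```bash
cat >> h.py <<'E'
def circ(P):
    A=np.c_[2*P[:,:2],np.ones(len(P))];s=np.linalg.lstsq(A,(P[:,:2]**2).sum(1),rcond=None)[0]
    return s[:2],np.sqrt(s[2]+s[:2]@s[:2])
def lid(c,z=.013):
    H,S,V=cv2.split(cv2.cvtColor(c["pixels"],cv2.COLOR_RGB2HSV))
    m=((H>4)&(H<18)&(S>110)&(V>50)).astype(np.uint8)
    k=max(cv2.findContours(m,cv2.RETR_EXTERNAL,cv2.CHAIN_APPROX_NONE)[0],key=cv2.contourArea)
    h=cv2.convexHull(k)[:,0]
    return circ(np.array([ray(c,*p,z) for p in h])),h
E
python3 - <<'E'
from h import *
robot.move_ptp([.55,0.074,.36],D(np.pi))
c=robot.camera("wrist");s=robot.camera("scene")
print("wrist",lid(c)[0],"scene",lid(s)[0]);K1=c
x0=np.array(lid(c)[1]).min(0);x1=np.array(lid(c)[1]).max(0)
# black knob
sub=K1["pixels"][x0[1]:x1[1],x0[0]:x1[0]].max(2)<45
n,l,st,ce=cv2.connectedComponentsWithStats(sub.astype(np.uint8));i=1+st[1:,4].argmax();print("knob px",ce[i]+x0,st[i,4],ray(c,*(ce[i]+x0),.03))
robot.move_ptp([.56,-.19,.40],D(np.pi+SY))
c=robot.camera("wrist");t=robot.camera("top");print("top",lid(t)[0])
cv2.imwrite("pics/w2.png",c["pixels"][:,:,::-1])
u=proj(c,[*CC,.135]);print("rim pred",u)
E
```

```text
wrist (array([0.4980032 , 0.07595725]), np.float64(0.05940686067003393)) scene (array([ 1.06796079, -0.621675  ]), np.float64(0.12551135848813127))
knob px [316.85198556 132.29963899] 277 [0.49928339 0.07498934 0.03      ]
top (array([ 0.80570573, -0.96006091]), np.float64(0.2638681759378948))
rim pred [318.89303219 223.46049644]
```

View pics/w2.png

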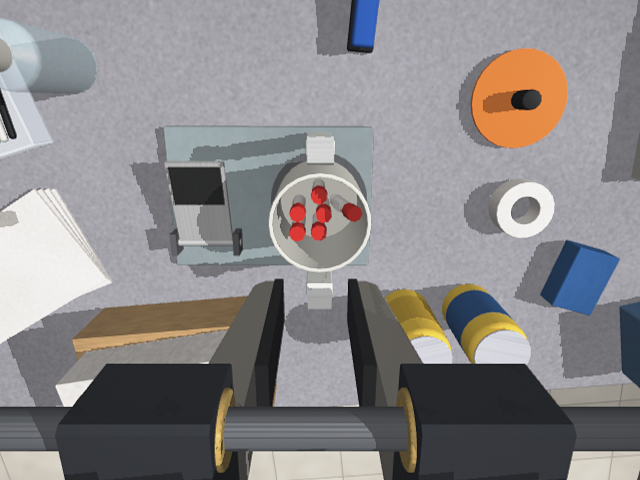

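The rim centre reads (320,222) px against a predicted (319,223.5), about 1.5 mm off. I'll use (0.6005, −0.186). The lid is at (0.4985, 0.0755), with fitted radius 59.4 mm against a true 60. Next I grasp and place it.

```bash
sed -i 's/^CC=.*;SY/CC=np.array([.6005,-.1860]);SY/' h.py; python3 - <<'E'
from h import *
robot.gripper_to(.06)
L=[.4985,.0755]
robot.move_ptp([*L,.16],D(np.pi+SY))
s=robot.camera("scene");print("scene",[ray(s,*b[0],.013) for b in blobs(s,"orange",300)])
print("hit",robot.movel([*L,.018],v=.1,until_force=8),robot.current_eef_pos())
robot.gripper_to(0,force=40);print(robot.current_opening())
robot.movel([*L,.28],v=.15)
robot.move_ptp([*CC,.28],D(np.pi+SY));print("held",robot.current_opening())
robot.movel([*CC,.165],v=.1)
hit=robot.movel([*CC,.142],v=.02,until_force=8)
print("seat",hit,robot.current_eef_pos(),robot.current_wrist_force(),robot.current_opening(),robot.current_time())
s=robot.camera("scene");t=robot.camera("top")
cv2.imwrite("pics/l1.png",np.hstack([cv2.resize(s["pixels"][170:290,190:320],(390,360)),cv2.resize(t["pixels"][180:300,300:430],(390,360))])[:,:,::-1])
E
```

```text
scene [array([0.50239093, 0.07355559, 0.013     ])]
hit False [0.49891014 0.0756096  0.01848521]
0.022847176680552236
held 0.0229974644008828
seat True [ 0.60037164 -0.18594159  0.14509145] [-1.0281461   0.28075509  4.35507665] 0.02295308672273749 65.2417
```

View pics/l1.png

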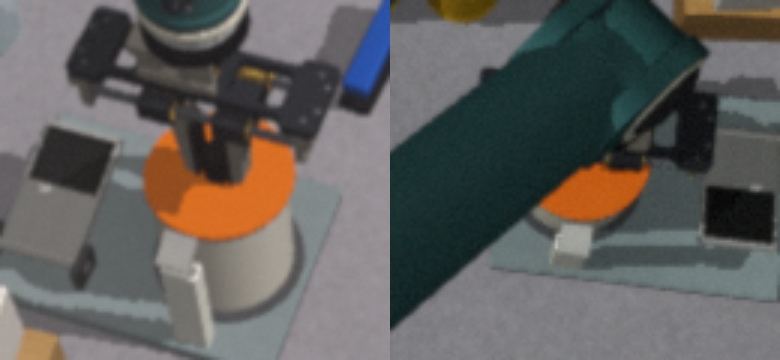

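The lid met the rim at TCP z 0.1451, against 0.1455 expected, so it is seated. Release and check.

```bash
python3 - <<'E'
from h import *
robot.gripper_to(.05)
robot.movel([*CC,.26],v=.2)
P=CC-rot(SY)@[0,.065]+rot(SY)@[-.038,-.085]
robot.gripper_to(0,force=20)
robot.move_ptp([*P,.20],D(np.pi/2+SY))
s=robot.camera("scene");t=robot.camera("top");(C,r),_=lid(s,.1400);print("lid scene z=.140",C,r)
crop(s,190,170,320,290,6,"pics/l2.png")
robot.movel([*P,.075],v=.1)
hit=robot.movel([*P,.031],v=.03,until_force=20)
print("press",hit,robot.current_eef_pos(),robot.current_wrist_force())
robot.pause(.4);print(robot.current_eef_pos(),robot.current_wrist_force());p=robot.camera("scene")
crop(p,190,170,320,290,6,"pics/p1.png")
E
```

```text
lid scene z=.140 [ 1.08207361 -0.54200452] 0.1102662128702708
press True [ 0.54592233 -0.33205155  0.0367188 ] [-1.690371    2.41403918 11.03373202]
[ 0.54592079 -0.33203871  0.03679173] [-2.17264255  2.1164461  11.00953735]
```

View pics/l2.png

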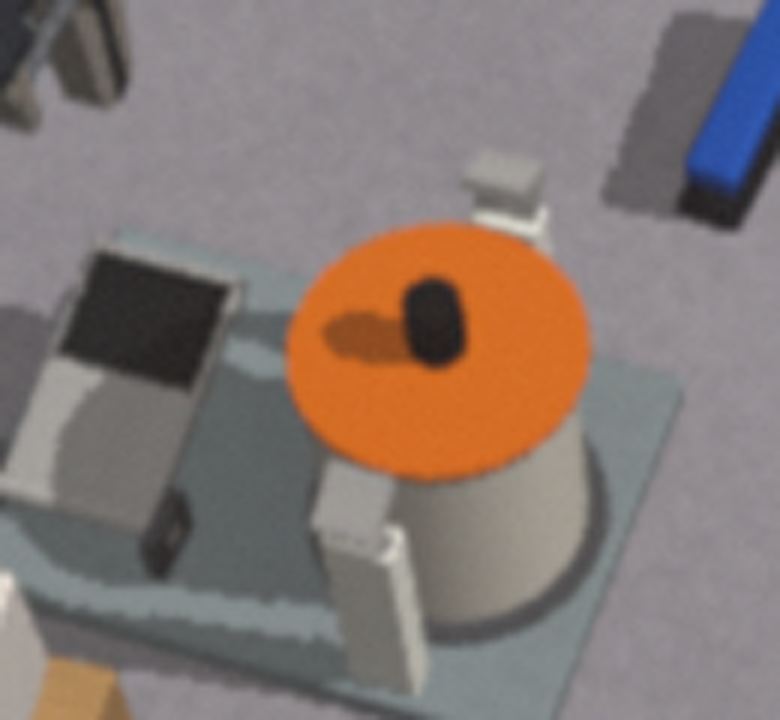

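View pics/p1.png

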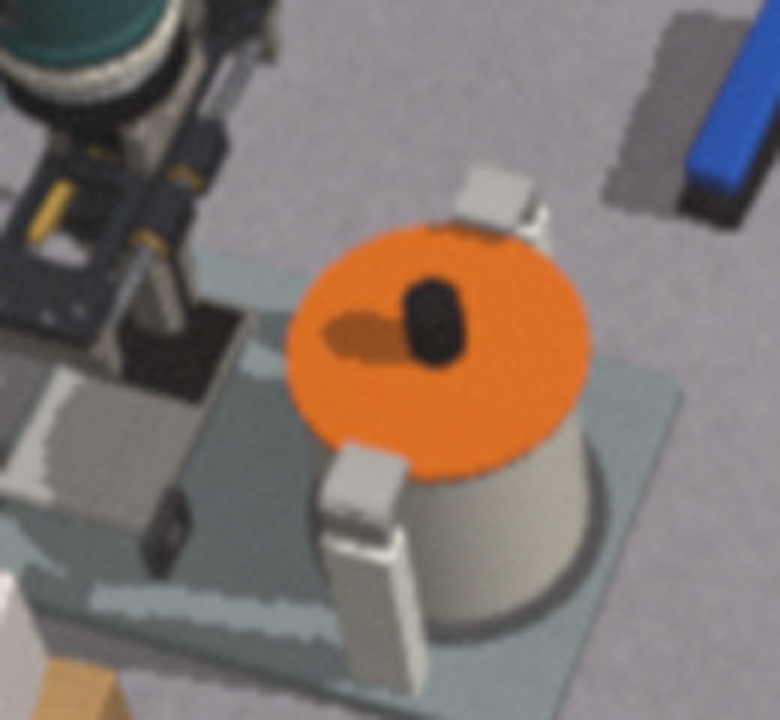

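The lid sits level, and the jaws have swung in over its edge. The steady force is only 11 N at z 36.7 mm, so I'll push a little further to be sure it reaches the stop.

```bash
python3 - <<'E'
from h import *
p=robot.current_eef_pos(); x,y=p[:2]
for z in (.034,.031,.028,.025):
    hit=robot.movel([x,y,z],v=.01,until_force=14);robot.pause(.2)
    print(z,hit,robot.current_eef_pos().round(4),robot.current_wrist_force().round(1))
    if hit or robot.current_wrist_force()[2]>26: break
robot.pause(.5)
robot.movel([x,y,.09],v=.05);robot.movel([x,y,.28],v=.2)
robot.move_ptp([.40,.15,.35],D(np.pi)); robot.pause(.5)
s=robot.camera("scene");t=robot.camera("top")
cv2.imwrite("pics/f.png",np.hstack([cv2.resize(s["pixels"][170:290,190:320],(390,360)),cv2.resize(t["pixels"][180:300,300:430],(390,360))])[:,:,::-1])
print(robot.current_time())
E
```

```text
0.034 False [ 0.5459 -0.3321  0.0362] [-3.7  5.1 18.5]
0.031 True [ 0.5459 -0.332   0.0365] [-1.6  2.3 11.4]
77.8917
```

View pics/f.png

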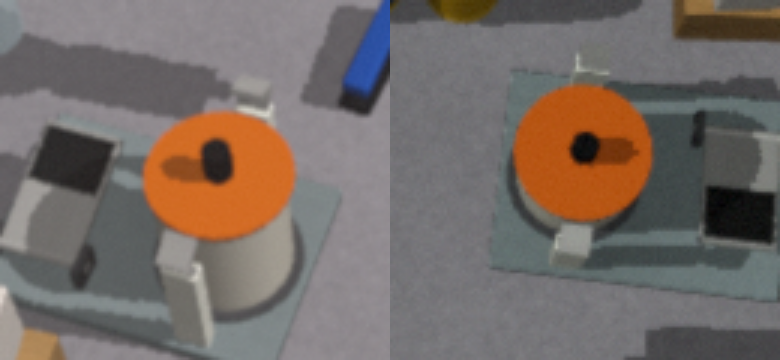

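The force rose from 11 N to 18.5 N over 0.5 mm, so the pedal was against its stop. It is now back up, the jaws are open and the lid is level. Handing in.

```bash
python3 -c "
from cell import robot
print(robot.job_done())"
```

```text
the job is handed in; nothing more can be done
None
```

The job is handed in after about 78 s of robot time: all six red-capped tubes are in the canister, both blue-capped tubes are still in the rack, the lid is seated level on the rim, and the pedal was pressed to its stop and came back up.

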